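# Draw the hand scanner, read the item box, then hold it on the carton label

## Robot

A 7-joint arm with a two-finger parallel gripper is mounted at the origin on a cart in front of the work surface, level with it; the furniture and walls round the work are solid. World frame = base frame: x ahead of the robot, y to its left, z up, the work surface at z = 0. Lengths are in m, angles in rad, forces in N, time in s.
With the tool pointing down it reaches from about 0.425 to 0.95 m from the base axis. Payload 4.7 kg.
Tool frame: the origin (TCP) lies midway between the tips of the shut fingers; the grasp point (between the pads) lies 19 mm behind it (robot.grip_point_offset is the distance from the TCP to the grasp point, in m); z points along the fingers, y is the line along which they close (so a half turn about z gives the same grasp; the last joint's range is limited). The gripper opens to 87 mm and grips with 3 to 60 N. Pads are 19 mm wide; open, the fingers measure 117 mm over their backs; the gripper's body (75 mm by 190 mm) begins 51 mm behind the grasp point.
Start: joints at [-1.369, 0.469, -0.049, 1.532, 0.024, 1.141, -0.082], TCP at [0.154, 0.657, 0.223] pointing down, gripper open.
Joint ranges: [-2.59, 2.59], [-0.33, 1.99], [-1.39, 1.29], [0.1, 2.45], [-1.04, 4.18], [0.21, 1.99], [-2.66, 2.66]. Speed limits (rad/s): [2.57, 2.57, 3.14, 3.14, 3.14, 3.14, 3.14].

## Interface

Orientations are given as a unit quaternion [w, x, y, z].
In Python, from bench import robot, snapshot, get_calibration gives the robot as it stands. The module is installed in compiled form; this text tells all that it offers.
- The arm moves only by the shell command python3 -m crank 'ROWS' [FORCE]. ROWS is JSON, a list that holds one entry, the list of rows, each a list of 5 numbers: the shift along the tool's x, y, z in units of 30 mm (1.0 is 30 mm), then the turn about the tool's z in degrees, then the opening in per cent of the stroke, from 0 (shut) to 100 (fully open). In form: [[[tx, ty, tz, roll, gripper], ...]]. A call has 1 to 8 rows; each row shifts and turns the commanded pose from where the row before left it, along the tool's axes as they then stand; what a row does not reach is not made up. A row lasts 1/12 s, in which the tool goes at most 41.7 mm and 7.16 degrees, less where a joint would pass 70% of its speed; a pose out of reach is approached as far as the arm can. A call is refused whole if a number of a shift passes 1 or a number of a turn 7.16, either way. A call with a gripper value outside its range is refused whole. The fingers move at their own pace and stop on an object; FORCE is the grip in N (left out, the last holds). Time passes only in rows, so rows that do not move let the fingers close. It gives the time, the measured TCP pose, the force, the opening and the grip force at its end, in the units of the state.
- robot.get_state(): the state, without advancing time (a new reading comes with each control period).
- snapshot(name): name is "scene" or "top" or "wrist"; returns the picture (420x560x3 uint8, red, green, blue); there is no depth.
- get_calibration(name): a dict with "mtx" (3x3 intrinsics, pixels), "origin" and "orientation" of the camera in the world; the wrist camera has in their place "T_tool_cam" (4x4, takes a point from camera to tool coordinates, whose origin is the TCP and whose axes are the flange's). Camera axes: x right, y up, looking along -z (the intrinsics and any distortion apply to the point x, -y, -z); pixel columns grow to the right and rows downward; lengths in m; the calibration is good to about 2 mm. A picture is of the moment at which its call begins: read the wrist's pose just before it. get_calibration takes no time and is no camera call.
- robot.sign_off(): hands the job in; it is judged then, once.
The state is a dict: "t": time; "joint_positions": joint angles; "dq": joint speeds; "joint_efforts": joint torques, N m; "ee_pos": TCP position; "tcp_rot": TCP orientation; "ft_force": force on the tool from outside, world axes, zero at the start; "moment": the same for the moment, N m; "opening": opening from 0.0 (shut) to 1.0 (fully open); "gripper_force": force on a finger pad.
Only numpy, scipy, OpenCV 4.12 (cv2) and the standard library are available. Lean on these libraries where they do the work, as an engineer would, in place of code of your own. Each camera call takes 0.05 s, during which the arm holds its last target. There are 200 camera calls.

## Task

Book the small item box into the shipping carton: draw the hand scanner up out of its bench holster, aim its window from about 10 cm at the middle of the label on the front of the small box and stay on it for a second, then swing it over to the label on the front of the larger carton in the same way. Each time bring it up from nose-down to a reading angle, within 60 degrees of square to the label. Finish while still holding it aimed at the larger carton's label, clear of everything, and leave the boxes, stapler, box cutter and marker where they stand.

Things in the scene. Friction and masses are not known exactly. Their poses are not given: they have to be found in the camera images.
- scanner_grip (a point): Black pistol-shaped hand scanner, 190 g, standing nose down in the holster, its handle about level and pointing roughly to the robot. Point in the middle of the handle (34 mm thick between its flat sides, 33 mm high, 90 mm above the bench), 53 mm from the head's axis. Axes: -y = the way the window looks (down at the start), -x along the handle to its end, z across the handle (pinch along it)
- scanner_window (a point): Centre of the scanner's window, on the nose end of its 119 mm long head (44 x 40 mm); same axes as scanner_grip: it looks along its -y. In these axes it lies 54 mm along +x, 86 mm along -y and 1 mm along +z from scanner_grip
- scanner_butt (a point): Centre of the free end of the scanner's handle, 61 mm along -x and 6 mm along +y from scanner_grip; same axes
- scanner: The whole scanner; its axes are those of scanner_grip; origin 5 mm along +x, 27 mm along -y and 21 mm along -z from scanner_grip
- holster_mouth (a point): Holster screwed to the bench: foot 118 x 92 x 6 mm, grey pocket 46 x 53 mm outside. Centre of its mouth, 72 mm above the bench; z up, -x to its low front, over which the handle sticks out. The nose stands 63 mm below the mouth with about 1.5 mm play all round, so the scanner leans some 7 degrees to its handle; the back wall rises 22 mm above the mouth. The scanner lifts straight up
- holster: The fixed holster, origin under the pocket's centre on the bench, axes as holster_mouth
- label (a point): Centre of the white printed label, about 102 x 70 mm, on the front face of the larger carton; 48 mm above the bench. Axes of the carton: x points straight into the face, z up
- carton: The larger of the two labelled cartons, 143 x 140 x 105 mm, brown and taped, loose on the bench; origin at the centre of its underside, front face (label) 72 mm along -x
- small_carton: The small item box, 51 x 50 x 66 mm, brown card, loose on the bench; origin at the centre of its underside, front face (label) 25 mm along -x
- stapler: Black stapler, 34 x 135 x 48 mm, a bystander, loose on the bench
- box_cutter: Box cutter with a blue body, 23 x 177 x 20 mm, a bystander, loose on the bench
- marker: Marker pen, 12 x 138 x 12 mm, a bystander, loose on the bench
- small_label (a point): Centre of the white printed label, about 38 x 24 mm, on the front face of the small item box, 27 mm above the bench. Axes of the box: x points straight into the face, z up
Not all that is in view belongs to the job. What is shaped like the holster but orange is not meant.

How it is judged:
By the outcome, as a careful person would: the job done as asked, in the order asked, and still so for the second after the job is handed in, while the arm keeps its last pose, push and grip.
It also fails if it takes over 38 s, if anything falls off the work surface, if the arm or the gripper's body presses on something with over 40 N, if the wrist force passes 120 N, or if a joint passes its speed limit or range.

## Working session

There is one attempt and no reset: what is moved stays moved. The work goes in short steps, Python scripts to look and compute and a shell command to move; the robot and the scene stay as the last step left them, time stands still between calls to the robot, and variables do not carry over. Pictures are saved under pics/ and viewed, at most 10 in all, crops included, and the job is handed in when it is done.

```bash
mkdir -p pics
python3 - <<'E'
from bench import robot,snapshot,get_calibration
import cv2,numpy as np
for n in("scene","top"):
    cv2.imwrite(f"pics/{n}0.png",snapshot(n)[:,:,::-1]); c=get_calibration(n); print(n,{k:np.round(v,4).tolist() for k,v in c.items()})
c=get_calibration("wrist"); print({k:np.round(v,4).tolist() for k,v in c.items()})
s=robot.get_state(); print(s, robot.grip_point_offset)
E
```

```text
scene {'mtx': [[384.0676, 0.0, 276.066], [0.0, 384.0676, 206.8533], [0.0, 0.0, 1.0]], 'origin': [0.0824, -0.3767, 0.6676], 'orientation': [0.8209, 0.3591, -0.168, -0.4111]}
top {'mtx': [[392.2877, 0.0, 278.829], [0.0, 392.2877, 209.5729], [0.0, 0.0, 1.0]], 'origin': [0.392, -0.0128, 0.9429], 'orientation': [0.7213, 0.0756, -0.0714, -0.6848]}
{'mtx': [[295.8481, 0.0, 278.7728], [0.0, 295.8481, 210.2873], [0.0, 0.0, 1.0]], 'T_tool_cam': [[-0.0002, 0.9602, 0.2792, 0.0761], [1.0, 0.0004, -0.0008, 0.0003], [-0.0009, 0.2792, -0.9602, -0.1628], [0.0, 0.0, 0.0, 1.0]]}
{'t': 0.1, 'joint_positions': array([-1.36892269,  0.46938133, -0.04862256,  1.53357421,  0.02409917,
        1.14100214, -0.08229579]), 'dq': array([ 0.00040958, -0.00140573, -0.00018004, -0.00016259,  0.00244592,
       -0.00042424,  0.00125496]), 'joint_efforts': array([ 1.42533303e-03, -5.09171534e+01, -8.08617775e-02, -2.36830062e+01,
       -6.14423468e-02,  3.44400178e-02,  5.49461208e-05]), 'ee_pos': array([0.15423981, 0.65658472, 0.22159072]), 'tcp_rot': array([-7.81573576e-05,  1.15102333e-01,  9.93353241e-01, -8.86302742e-04]), 'ft_force': array([ 0.04904712, -0.31047255, -0.10039994]), 'moment': array([ 0.02697272,  0.00417342, -0.0160539 ]), 'gripper_force': 0.0, 'opening': 0.9971742508754272} 0.0187
```

View pics/top0.png

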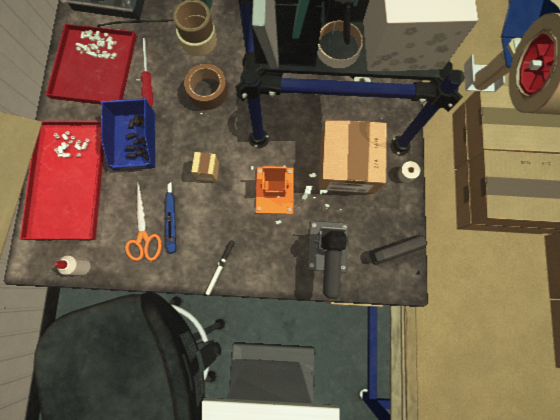

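View pics/scene0.png

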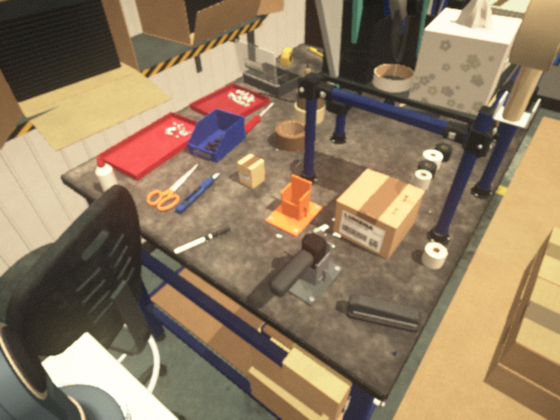

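The top view shows the holster with the scanner at about (328,250), its handle toward the robot. The large carton is at (355,155), the small box at (205,167) and the orange decoy at (275,188). The blue gantry lies behind them. The tool can only roll about its vertical axis, so I plan to let the scanner's head swing down in a loose grip and then roll it half a turn. First I'll zoom in to get pixels.

```bash
cat > h.py <<'E'
import numpy as np,cv2
from scipy.spatial.transform import Rotation as R
from bench import robot,snapshot,get_calibration
def rot(q): return R.from_quat(np.roll(q,-1)).as_matrix()
def cam(n,s=None):
    c=get_calibration(n)
    if n=="wrist":
        T=np.array(c["T_tool_cam"]); A=rot(s["tcp_rot"]); return np.array(c["mtx"]),A@T[:3,3]+s["ee_pos"],A@T[:3,:3]
    return np.array(c["mtx"]),np.array(c["origin"]),rot(c["orientation"])
def ray(C,uv):
    K,o,A=C; d=np.linalg.inv(K)@[uv[0],uv[1],1]; return o,A@(d*[1,-1,-1])
def plane(C,uv,z):
    o,d=ray(C,uv); return o+d*(z-o[2])/d[2]
def proj(C,p):
    K,o,A=C; q=A.T@(np.asarray(p)-o)*[1,-1,-1]; q=K@q; return q[:2]/q[2]
def tri(C1,a,C2,b):
    o1,d1=ray(C1,a);o2,d2=ray(C2,b); k=np.linalg.lstsq(np.c_[d1,-d2],o2-o1,rcond=None)[0]
    p,q=o1+k[0]*d1,o2+k[1]*d2; return (p+q)/2,np.linalg.norm(p-q)
E
python3 - <<'E'
import cv2,numpy as np
a=cv2.imread("pics/top0.png"); b=cv2.imread("pics/scene0.png")
A=cv2.resize(a[110:310,180:440],None,fx=3,fy=3,interpolation=cv2.INTER_CUBIC)
B=cv2.resize(b[140:310,220:430],None,fx=3.5,fy=3.5,interpolation=cv2.INTER_CUBIC)
cv2.imwrite("pics/tz.png",A);cv2.imwrite("pics/sz.png",B)
E
```

```text
(no output)
```

View pics/tz.png

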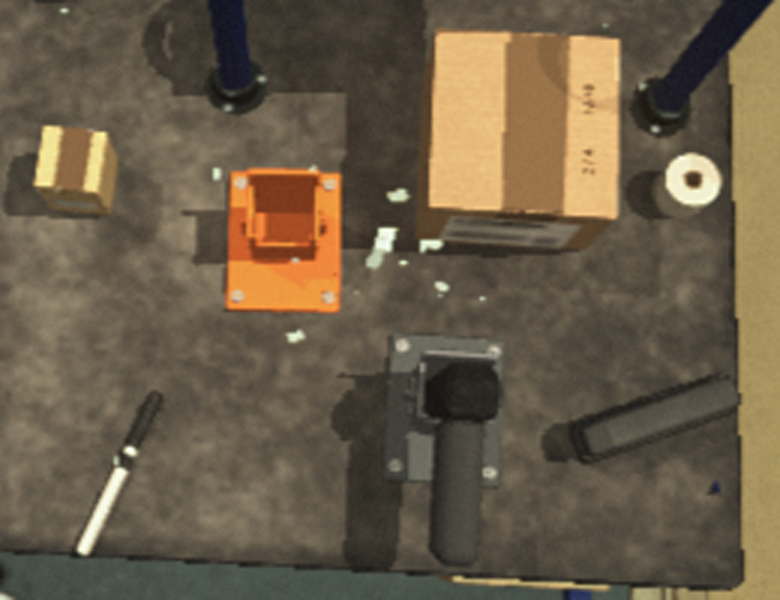

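View pics/sz.png

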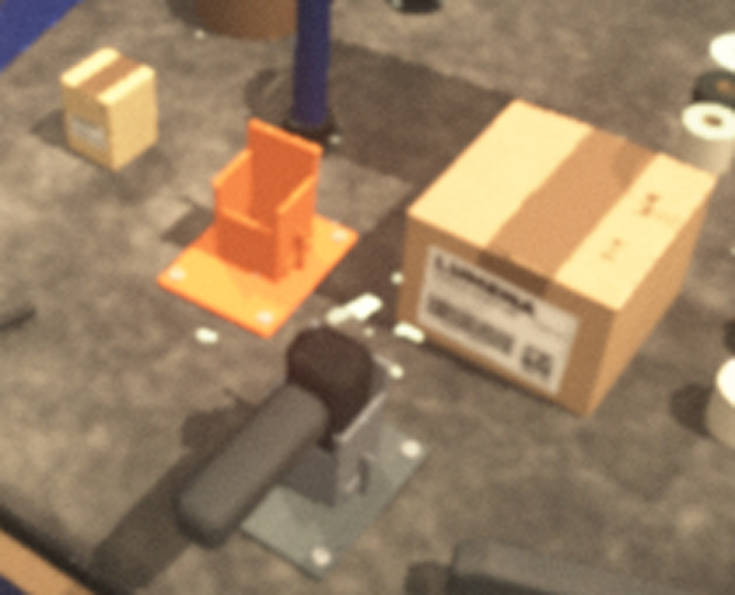

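The zooms show the holster foot corners at (390,336), (503,338), (498,486) and (387,480), with the handle running from (460,420) to (455,555). The carton's label centre in the scene zoom is about (497,318), and the small label is about (87,131). Both labels face the robot.

Run:
```python
from h import *
T=cam("top");S=cam("scene")
t=lambda u,v:(u/3+180-.33,v/3+110-.33); s=lambda u,v:(u/3.5+220-.36,v/3.5+140-.36)
np.set_printoptions(precision=3,suppress=True)
f=np.array([plane(T,t(*p),.006) for p in[(390,336),(503,338),(498,486),(387,480)]]);print("foot",f[:,:2].tolist(),f.mean(0))
for n,p in dict(butt=(455,562),join=(461,420)).items(): print(n,plane(T,t(*p),.095))
h=[plane(T,t(*p),.1) for p in[(437,430),(433,550),(482,430),(478,550)]];print("edges",h)
c=np.array([plane(T,t(*p),.105) for p in[(436,31),(620,40),(617,218),(430,207)]]);print("carton",c.tolist(),c.mean(0), c[0]-c[3],c[1]-c[2])
c=np.array([plane(T,t(*p),.066) for p in[(42,126),(108,131),(101,194),(37,185)]]);print("small",c.tolist(),c.mean(0),c[0]-c[3],c[1]-c[2])
print("label",plane(S,s(497,318),.048),"top",plane(T,t(505,232),.048)); print("slabel",plane(S,s(87,131),.027),plane(T,t(72,203),.027))
# beam: left end & right end
print("beam",tri(T,(258,86),S,(312,88)),tri(T,(447,88),S,(483,130)))
```

```text
foot [[0.563705670434669, -0.07819454406585909], [0.5668075378265356, -0.16943734580597655], [0.44826180619732325, -0.1673949012611855], [0.44839135902194455, -0.07995911253426187]] [ 0.507 -0.124  0.006]
butt [ 0.388 -0.123  0.095]
join [ 0.489 -0.125  0.095]
edges [array([ 0.48 , -0.108,  0.1  ]), array([ 0.396, -0.107,  0.1  ]), array([ 0.482, -0.14 ,  0.1  ]), array([ 0.398, -0.139,  0.1  ])]
carton [[0.7840742359731883, -0.09792720569223527, 0.10499999999999998], [0.7839683973232592, -0.23836502266991608, 0.10499999999999998], [0.6427050865125163, -0.2355091197693386, 0.10499999999999998], [0.643984666709791, -0.09737123018512221, 0.10499999999999998]] [ 0.714 -0.167  0.105] [ 0.14  -0.001  0.   ] [ 0.141 -0.003  0.   ]
small [[0.7060783587268717, 0.20522458796144857, 0.06599999999999995], [0.7046372553284925, 0.1530443519559435, 0.06599999999999995], [0.6529557300474016, 0.1540743582891205, 0.06599999999999995], [0.6576438270818277, 0.2044178224347898, 0.06599999999999995]] [0.68  0.179 0.066] [0.048 0.001 0.   ] [ 0.052 -0.001  0.   ]
label [ 0.649 -0.166  0.048] top [ 0.644 -0.163  0.048]
slabel [0.658 0.183 0.027] [0.656 0.184 0.027]
beam (array([0.764, 0.048, 0.276]), np.float64(0.0058014707311307015)) (array([ 0.775, -0.303,  0.287]), np.float64(0.00573704113498825))
```

```bash
python3 -m crank '[[[-1,-0.9,0,-6.65,100],[-1,-0.9,0,-6.65,100],[-1,-0.9,0,0,100],[-1,-0.9,0,0,100],[-1,-0.9,0,0,100],[-1,-0.9,0,0,100],[-1,-0.9,0,0,100],[-1,-0.9,0,0,100]]]'; python3 -m crank '[[[0,-1,0,0,100],[0,-1,0,0,100],[0,-1,0,0,100],[0,-1,0,0,100],[0,-1,0,0,100],[0,-1,0,0,100],[0,-1,0,0,100],[0,-1,0,0,100]]]'; python3 -c "
from bench import robot;s=robot.get_state();print(s['joint_positions'])"
```

```text
t: 0.77
ee_pos: [0.3854, 0.4302, 0.2223]
tcp_rot: [-0.0, -0.001, 1.0, -0.0]
ft_force: [0.3, 0.5, -0.5]
opening: 0.998
gripper_force: 0.0
t: 1.43
ee_pos: [0.3841, 0.1904, 0.2223]
tcp_rot: [-0.0, -0.001, 1.0, -0.0]
ft_force: [0.6, 0.2, -0.9]
opening: 1.003
gripper_force: 0.0
[-0.66132429  0.05906106  0.10786378  2.08738854 -0.00773995  0.99596708
  1.02290289]
```

```bash
python3 -m crank '[[[-0.1,-1,0.1,0,100],[-0.1,-1,0.1,0,100],[-0.1,-1,0.1,0,100],[-0.1,-1,0.1,0,100],[-0.2,-1,0.1,0,100],[-0.2,-1,0.1,0,100],[-0.2,-1,0.1,0,100],[-0.2,-1,0.1,0,100]]]'; python3 -m crank '[[[-0.1,-0.8,0,0,100],[0,-0.8,0,0,100],[0,-0.8,0,0,100],[0,0,0,0,100]]]'
python3 - <<'E'
from h import *
s=robot.get_state();im=snapshot("wrist");cv2.imwrite("pics/w1.png",im[:,:,::-1]);print(s["joint_positions"].round(2))
E
```

```text
t: 2.1
ee_pos: [0.4207, -0.0494, 0.1983]
tcp_rot: [-0.0, -0.001, 1.0, 0.0]
ft_force: [0.2, -0.2, 1.1]
opening: 0.995
gripper_force: 0.0
t: 2.43
ee_pos: [0.4234, -0.1246, 0.1985]
tcp_rot: [0.0, 0.003, 1.0, -0.001]
ft_force: [0.5, 0.8, 0.4]
opening: 1.003
gripper_force: 0.0
[-0.23  0.11  0.46  2.11 -0.06  0.94  1.82]
```

View pics/w1.png

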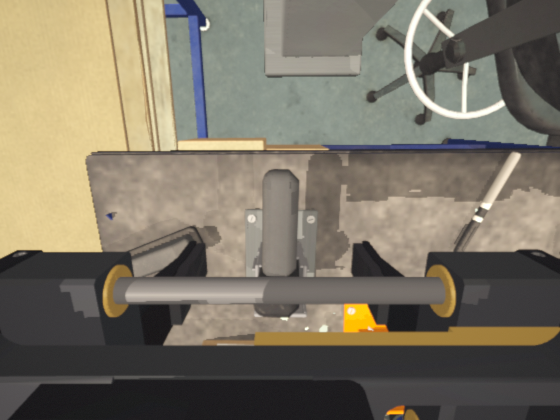

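The wrist view shows the handle centred at column 281, with its butt at row 170 and the fingers either side of it.

Run:
```python
from h import *
W=cam("wrist",robot.get_state())
for p in[(264,185),(299,185),(264,250),(299,250),(281,170)]: print(p,plane(W,p,.09).round(4))
```

```text
(264, 185) [ 0.4018 -0.1355  0.09  ]
(299, 185) [ 0.402  -0.1029  0.09  ]
(264, 250) [ 0.4674 -0.1366  0.09  ]
(299, 250) [ 0.4676 -0.1019  0.09  ]
(281, 170) [ 0.3879 -0.1196  0.09  ]
```

```bash
python3 -m crank '[[[0,0.1,0.87,0,100],[0,0,0.87,0,100],[0,0,0.87,0,100],[0,0,0.87,0,100],[0,0,0.87,0,100],[0,0,0,0,100]]]'; python3 -m crank '[[[0,0,0,0,20],[0,0,0,0,20],[0,0,0,0,0],[0,0,0,0,0],[0,0,0,0,0],[0,0,0,0,0]]]' 45
```

```text
t: 2.98
ee_pos: [0.4206, -0.115, 0.0643]
tcp_rot: [-0.005, -0.002, 1.0, 0.001]
ft_force: [-1.3, 0.5, -0.8]
opening: 1.0
gripper_force: 0.0
t: 3.48
ee_pos: [0.4246, -0.1169, 0.0688]
tcp_rot: [0.001, -0.001, 1.0, 0.0]
ft_force: [-0.6, 0.1, 0.2]
opening: 0.632
gripper_force: 0.0
```

```bash
python3 -m crank '[[[0,-0.1,0,0,0],[0,0,0,0,0],[0,0,0,0,0],[0,0,0,0,0],[0,0,0,0,0],[0,0,0,0,0],[0,0,0,0,0]]]' 45
```

```text
t: 4.07
ee_pos: [0.4242, -0.1208, 0.0682]
tcp_rot: [0.0, -0.0, 1.0, -0.0]
ft_force: [-1.0, -4.3, 2.9]
opening: 0.389
gripper_force: 44.5
```

```bash
python3 -m crank '[[[0,0,-0.2,0,0],[0,0,-0.4,0,0],[0,0,-0.5,0,0],[0,0,-0.5,0,0],[0,0,-0.5,0,0],[0,0,-0.5,0,0],[0,0,-0.5,0,0],[0,0,-0.5,0,0]]]'; python3 -m crank '[[[0,0,-0.5,0,0],[0,0,-0.7,0,0],[0,0,-0.5,0,0],[0,0,0,0,0]]]'
python3 - <<'E'
from h import *
s=robot.get_state();im=snapshot("scene");cv2.imwrite("pics/s2.png",im[:,:,::-1]);print(s["joint_positions"].round(2))
E
```

```text
t: 4.73
ee_pos: [0.4229, -0.1185, 0.1764]
tcp_rot: [-0.001, -0.002, 1.0, 0.001]
ft_force: [1.7, -0.5, -1.3]
opening: 0.383
gripper_force: 44.7
t: 5.07
ee_pos: [0.4252, -0.1191, 0.2294]
tcp_rot: [0.002, -0.002, 1.0, 0.001]
ft_force: [0.9, 0.4, -1.6]
opening: 0.384
gripper_force: 44.7
[-0.26  0.06  0.46  2.07 -0.04  1.01  1.8 ]
```

View pics/s2.png

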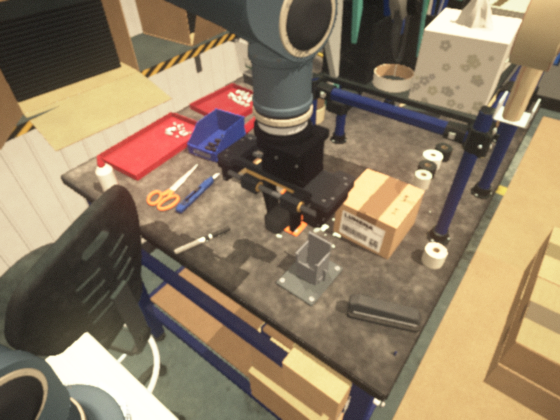

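```bash
cat > m.py <<'E'
from h import *
import sys
s=robot.get_state(); a=snapshot("wrist"); cv2.imwrite("pics/%s.png"%sys.argv[1],a[:,:,::-1])
print(s["t"],s["moment"].round(3),s["ft_force"].round(2),s["gripper_force"],s["opening"])
if len(sys.argv)>2:
    b=cv2.imread("pics/%s.png"%sys.argv[2])[:,:,::-1]; d=cv2.absdiff(a,b).max(2)[60:400,230:330]; print("changed px in handle area",(d>40).sum())
E
python3 m.py a0
python3 -m crank '[[[0,0,0,0,0],[0,0,0,0,0],[0,0,0,0,0]]]' 10; python3 m.py a1 a0
```

```text
5.1167 [ 0.093  0.132 -0.006] [-0.12  0.28 -2.39] 44.71845922758803 0.3836451043617398
t: 5.42
ee_pos: [0.4232, -0.1197, 0.2259]
tcp_rot: [-0.001, -0.001, 1.0, 0.0]
ft_force: [-0.0, -0.0, -1.5]
opening: 0.389
gripper_force: 10.0
5.4167 [0.071 0.152 0.041] [-0.05 -0.   -1.54] 9.999899732702033 0.38860451273216656
changed px in handle area 1992
```

```bash
python3 -m crank '[[[0,0,0,0,0],[0,0,0,0,0],[0,0,0,0,0]]]' 5; python3 m.py a2 a1
python3 - <<'E'
import cv2,numpy as np
cv2.imwrite("pics/cmp.png",np.hstack([cv2.imread(f"pics/a{i}.png")[40:340,160:400] for i in range(3)]))
E
```

```text
t: 5.72
ee_pos: [0.4241, -0.12, 0.2269]
tcp_rot: [-0.0, -0.001, 1.0, 0.0]
ft_force: [0.0, -0.3, -1.4]
opening: 0.393
gripper_force: 5.0
5.7167 [0.06  0.02  0.012] [ 0.01 -0.33 -1.38] 4.999923345070485 0.3929766996124351
changed px in handle area 1320
```

View pics/cmp.png

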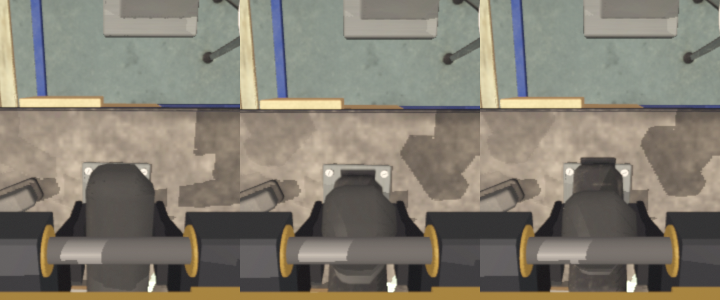

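The scanner has swung head-down in the grip, and its nose now shows past the handle at about (280,198), pointing at the robot. I'll lock the grip and work out the swing angle.

```bash
python3 -m crank '[[[0,0,0,0,0],[0,0,0,0,0],[0,0,0,0,0]]]' 45; python3 m.py a3 a2
python3 - <<'E'
from h import *
s=robot.get_state();W=cam("wrist",s);A=rot(s["tcp_rot"]);g=s["ee_pos"]-A[:,2]*.0187
im=cv2.imread("pics/a3.png");cv2.imwrite("pics/a3z.png",cv2.resize(im[160:350,200:360],None,fx=3.1,fy=3.1,interpolation=cv2.INTER_CUBIC))
def P(x,y,th,z=0): # local mm rel grip point
    c,n=np.cos(th),np.sin(th); x+=25
    return g+A[:,0]*(-x*c-y*n)/1000+A[:,2]*(x*n-y*c)/1000
for d in range(45,100,5):
    t=np.radians(d); print(d,"nose in",proj(W,P(33,-86,t)).round(),"nose out",proj(W,P(75,-86,t)).round(),"butt top",proj(W,P(-61,22,t)).round(),"butt low",proj(W,P(-61,-10,t)).round())
E
```

```text
t: 6.02
ee_pos: [0.4241, -0.12, 0.227]
tcp_rot: [0.0, -0.001, 1.0, 0.0]
ft_force: [-0.1, -0.4, -1.1]
opening: 0.383
gripper_force: 45.0
6.0167 [0.02  0.07  0.017] [-0.13 -0.41 -1.09] 44.99998284132744 0.38316894685742064
changed px in handle area 61
45 nose in [278. 193.] nose out [278. 216.] butt top [278. 298.] butt low [278. 225.]
50 nose in [278. 183.] nose out [278. 204.] butt top [278. 307.] butt low [278. 231.]
55 nose in [278. 174.] nose out [278. 193.] butt top [278. 315.] butt low [278. 237.]
60 nose in [278. 164.] nose out [278. 181.] butt top [278. 323.] butt low [278. 244.]
65 nose in [278. 154.] nose out [278. 170.] butt top [278. 330.] butt low [278. 251.]
70 nose in [278. 145.] nose out [278. 158.] butt top [278. 337.] butt low [278. 259.]
75 nose in [278. 136.] nose out [278. 147.] butt top [278. 343.] butt low [278. 267.]
80 nose in [278. 126.] nose out [278. 135.] butt top [278. 347.] butt low [278. 275.]
85 nose in [278. 117.] nose out [278. 123.] butt top [278. 351.] butt low [278. 283.]
90 nose in [278. 108.] nose out [278. 111.] butt top [278. 354.] butt low [278. 291.]
95 nose in [278.  99.] nose out [278.  99.] butt top [278. 357.] butt low [278. 298.]
```

View pics/a3z.png

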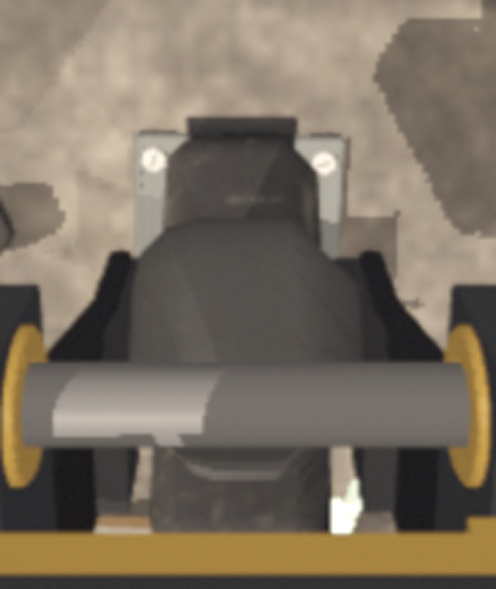

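Run:
```python
from h import *
s=robot.get_state();S=cam("scene");im=snapshot("scene")[:,:,::-1]
print(proj(S,s["ee_pos"]),proj(S,s["ee_pos"]+[-.02,0,-.07]))
u,v=proj(S,s["ee_pos"]+[0,0,-.04]).astype(int);print(u-60,v-45)
c=np.clip(im[v-45:v+45,u-60:u+60].astype(float)*1.8,0,255).astype(np.uint8)
cv2.imwrite("pics/s3z.png",cv2.resize(c,None,fx=6.5,fy=6.5,interpolation=cv2.INTER_CUBIC))
```

```text
[283.14879244 224.08458526] [276.4000335  259.78224524]
223 195
```

View pics/s3z.png

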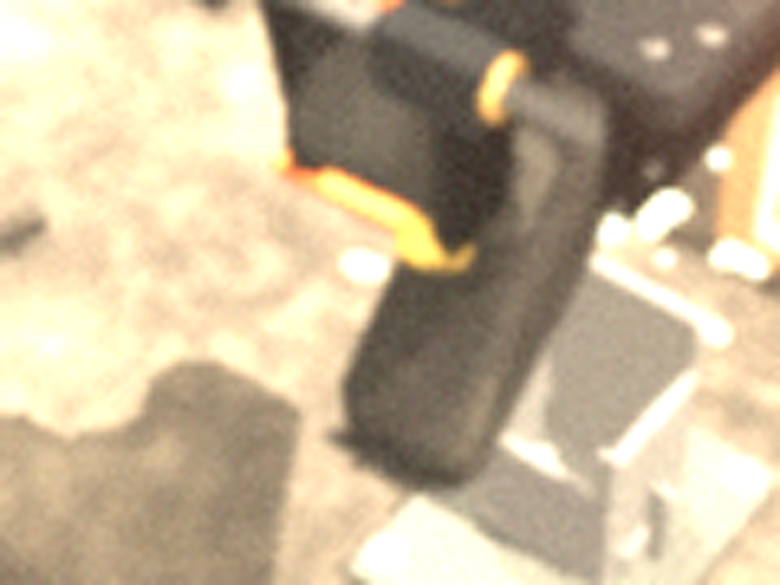

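The enlarged scene view shows the head running down-left. Its nose lip runs from (335,437) to (460,485), and its outer edge from (590,260) to (500,440). I'll intersect those rays with the scanner's own planes.

Run:
```python
from h import *
S=cam("scene");s=robot.get_state();g=s["ee_pos"]+[0,0,.0187];print(g)
px=lambda u,v:(u/6.5+223-.42,v/6.5+195-.42)
def yp(p,y): o,d=ray(S,px(*p)); return o+d*(y-o[1])/d[1]
a,b=yp((590,260),-.141),yp((500,440),-.141); d=b-a; print("edge",a,b,"look below horiz deg",np.degrees(np.arctan2(-d[2],-d[0])))
print("lip right",yp((465,485),-.135),"lip left",yp((335,437),-.105))
for th in (40,45,50,55,60):
    t=np.radians(th);c,n=np.cos(t),np.sin(t)
    for d in (25,):
        f=lambda x,y:g+np.array([(x+d)*c+y*n,0,-(x+d)*n+y*c])/1000
        q=lambda x,y,w:((proj(S,f(x,y)+[0,w,0])-[223-.42,195-.42])*6.5).round()
        print(th,"lip in +y",q(39,-86,.015),"lip in -y",q(39,-86,-.015),"lip out -y",q(69,-86,-.015),"lip out +y",q(69,-86,.015),"back out -y",q(75,33,-.02),"nose out -y",q(75,-80,-.02))
```

```text
[ 0.42407849 -0.12000448  0.24574835]
edge [ 0.48521153 -0.141       0.162205  ] [ 0.443475   -0.141       0.12615126] look below horiz deg 40.821810716402304
lip right [ 0.4357379  -0.135       0.10962805] lip left [ 0.41620492 -0.105       0.12821082]
40 lip in +y [338. 409.] lip in -y [427. 461.] lip out -y [476. 451.] lip out +y [389. 401.] back out -y [669.  66.] nose out -y [508. 439.]
45 lip in +y [317. 428.] lip in -y [407. 482.] lip out -y [453. 479.] lip out +y [365. 428.] back out -y [660.  96.] nose out -y [485. 468.]
50 lip in +y [295. 446.] lip in -y [386. 500.] lip out -y [429. 506.] lip out +y [341. 454.] back out -y [649. 126.] nose out -y [462. 496.]
55 lip in +y [274. 462.] lip in -y [365. 517.] lip out -y [405. 530.] lip out +y [317. 477.] back out -y [637. 157.] nose out -y [438. 522.]
60 lip in +y [252. 475.] lip in -y [344. 531.] lip out -y [380. 553.] lip out +y [292. 499.] back out -y [624. 187.] nose out -y [414. 547.]
```

```bash
python3 -m crank '[[[0,0,-0.15,7.1,0],[0,0,-0.15,7.1,0],[0,0,-0.15,7.1,0],[0,0,-0.15,7.1,0],[0,0,-0.15,7.1,0],[0,0,-0.15,7.1,0],[0,0,-0.1,7.1,0],[0,0,-0.1,7.1,0]]]'; python3 -c "
from bench import robot;s=robot.get_state();print(s['joint_positions'])"
```

```text
t: 6.78
ee_pos: [0.4241, -0.12, 0.2603]
tcp_rot: [0.0, 0.478, 0.878, 0.0]
ft_force: [0.1, -0.2, -2.1]
opening: 0.385
gripper_force: 45.0
[-0.29882401  0.02752705  0.49639074  2.02978543 -0.01511411  1.08741433
  0.77904691]
```

```bash
python3 -m crank '[[[0,0,0,7.1,0],[0,0,0,7.1,0],[0,0,0,7.1,0],[0,0,0,7.1,0],[0,0,0,7.1,0],[0,0,0,7.1,0],[0,0,0,7.1,0],[0,0,0,7.1,0]]]';python3 -m crank '[[[0,0,0,7.1,0],[0,0,0,7.1,0],[0,0,0,7.1,0],[0,0,0,7.1,0],[0,0,0,7.1,0],[0,0,0,7.1,0],[0,0,0,7.1,0],[0,0,0,7.1,0]]]';python3 -m crank '[[[0,0,0,7.1,0],[0,0,0,2.5,0],[0,0,0,0,0]]]'; python3 -c "
from bench import robot;s=robot.get_state();print(s['joint_positions'])"
```

```text
t: 7.45
ee_pos: [0.4241, -0.12, 0.26]
tcp_rot: [-0.0, 0.838, 0.546, 0.0]
ft_force: [-0.2, -0.7, -0.9]
opening: 0.386
gripper_force: 45.0
t: 8.12
ee_pos: [0.4241, -0.12, 0.2601]
tcp_rot: [-0.0, 0.997, 0.081, 0.0]
ft_force: [0.4, -0.4, -2.0]
opening: 0.389
gripper_force: 45.0
t: 8.37
ee_pos: [0.4241, -0.12, 0.2601]
tcp_rot: [-0.0, 1.0, 0.0, 0.0]
ft_force: [-0.3, 0.6, -1.4]
opening: 0.383
gripper_force: 45.0
[-0.34364371  0.02642793  0.54301656  2.03189591 -0.01559337  1.08680163
 -1.36366875]
```

```bash
python3 -m crank '[[[0.5,-0.95,0,0,0],[0.5,-0.95,0,0,0],[0.5,-0.95,0,0,0],[0.5,-0.95,0,0,0],[0.5,-0.95,0,0,0],[0.5,-0.95,0,0,0],[0.5,-0.95,0,0,0],[0.5,-0.95,0,0,0]]]';python3 -m crank '[[[0.25,-0.8,0.4,0,0],[0.25,-0.7,0.4,0,0],[0.25,-0.5,0.4,0,0],[0.25,-0.3,0.4,0,0],[0.1,-0.17,0.4,0,0],[0,0,0.18,0,0],[0,0,0,0,0],[0,0,0,0,0]]]'
python3 - <<'E'
from h import *
s=robot.get_state();print(s["ee_pos"],s["joint_positions"].round(2),s["moment"].round(3))
for n in("scene","top","wrist"): cv2.imwrite(f"pics/{n}4.png",snapshot(n)[:,:,::-1])
S=cam("scene");g=s["ee_pos"]+[0,0,.0187]
u,v=proj(S,g+[0.04,0,-.08]).astype(int);print(u-60,v-45)
a=cv2.imread("pics/scene4.png")[v-45:v+45,u-60:u+60]
a=np.clip(cv2.resize(a,None,fx=6.5,fy=6.5,interpolation=cv2.INTER_CUBIC)*1.5,0,255).astype(np.uint8)
cv2.imwrite("pics/s4z.png",a)
E
```

```text
t: 9.03
ee_pos: [0.5444, 0.1098, 0.2599]
tcp_rot: [-0.0, 1.0, 0.002, 0.0]
ft_force: [1.1, -1.3, -1.9]
opening: 0.386
gripper_force: 45.0
t: 9.7
ee_pos: [0.5765, 0.181, 0.1946]
tcp_rot: [0.0, 1.0, 0.0, -0.0]
ft_force: [-0.3, -0.4, -1.2]
opening: 0.385
gripper_force: 45.0
[0.57645455 0.18103738 0.19463323] [-0.63  0.39  0.34  1.76 -0.15  1.02 -1.81] [-0.061  0.128 -0.061]
170 106
```

View pics/s4z.png

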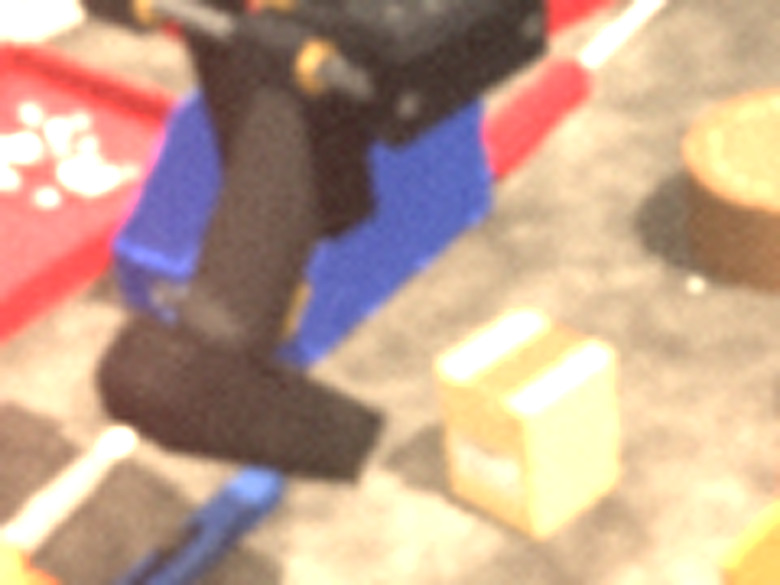

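The zoomed scene view shows the scanner in front of the small box. The nose corners are about (385,420) at the top and (355,482) at the bottom, and the head's upper edge starts at about (230,345). I'll compute the actual window position and beam from these.

Run:
```python
from h import *
S=cam("scene");s=robot.get_state();g=s["ee_pos"]+[0,0,.0187]
px=lambda u,v:(u/6.5+170-.42,v/6.5+106-.42)
def yp(p,y): o,d=ray(S,px(*p)); return o+d*(y-o[1])/d[1]
y=.161
U,L,B,B2=[yp(p,y) for p in((385,420),(355,482),(265,362),(170,435))]
for n,a,b in(("upper",B,U),("lower",B2,L),): d=b-a;print(n,a,b,np.degrees(np.arctan2(-d[2],d[0])))
d=L-U;print("face",np.linalg.norm(d),"look below",90-np.degrees(np.arctan2(-d[2],-d[0])),"window",(U+L)/2)
for th in(40,44,48,52):
    t=np.radians(th);c,n=np.cos(t),np.sin(t);q=lambda x,yy,w:((proj(S,g+[(-(x+25)*c-yy*n)/1000,w,(-(x+25)*n+yy*c)/1000])-[170-.42,106-.42])*6.5).round()
    print(th,"U",q(34,-86,-.02),"L",q(74,-86,-.02),"back low",q(75,33,-.02))
print("label px s4z",(proj(S,[.655,.182,.027])-[169.6,105.6])*6.5)
```

```text
upper [0.53349861 0.161      0.16348048] [0.58488274 0.161      0.10631514] 48.04862107100579
lower [0.48849571 0.161      0.16083143] [0.56602685 0.161      0.08953779] 42.60004009883289
face 0.025239336178126424 look below 48.33836453676737 window [0.57545479 0.161      0.09792647]
40 U [387. 407.] L [338. 505.] back low [141. 413.]
44 U [400. 395.] L [355. 494.] back low [151. 425.]
48 U [413. 383.] L [372. 482.] back low [162. 436.]
52 U [425. 369.] L [389. 470.] back low [174. 445.]
label px s4z [483.13186945 469.58049022]
```

```bash
python3 -m crank '[[[0.23,-0.04,-0.05,0,0],[0,0,0,0,0],[0,0,0,0,0],[0,0,0,0,0],[0,0,0,0,0],[0,0,0,0,0],[0,0,0,0,0],[0,0,0,0,0]]]'
python3 -m crank '[[[0,0,0,0,0],[0,0,0,0,0],[0,0,0,0,0],[0,0,0,0,0],[0,0,0,0,0],[0,0,0,0,0],[0,0,0,0,0],[0,0,0,0,0]]]'
python3 -m crank '[[[0,0,0,0,0],[0,0,0,0,0],[0,0,0,0,0],[0,0,0,0,0],[0,0,0,0,0],[0,0,0,0,0],[0,0,0,0,0],[0,0,0,0,0]]]'
```

```text
t: 10.52
ee_pos: [0.5835, 0.1836, 0.1961]
tcp_rot: [-0.0, 1.0, 0.001, -0.0]
ft_force: [1.5, -0.3, -1.4]
opening: 0.385
gripper_force: 45.0
t: 11.18
ee_pos: [0.5835, 0.1835, 0.1961]
tcp_rot: [-0.0, 1.0, 0.001, -0.0]
ft_force: [0.9, -0.1, -1.5]
opening: 0.385
gripper_force: 45.0
t: 11.85
ee_pos: [0.5836, 0.1835, 0.1961]
tcp_rot: [-0.0, 1.0, 0.001, -0.0]
ft_force: [0.6, 1.0, -1.2]
opening: 0.384
gripper_force: 45.0
```

```bash
python3 -m crank '[[[-0.2,0,-0.6,0,0],[-0.2,0.2,-0.8,0,0],[0,0.6,-0.6,0,0],[0,0.9,0,0,0],[0,1,0,0,0],[0,1,0,0,0],[0,1,0,0,0],[0,1,0,0,0]]]'
python3 -m crank '[[[0,1,0,0,0],[0,1,0,0,0],[0,1,0,0,0],[0,1,0,0,0],[0,0.9,0,0,0],[0,0.7,0,0,0],[0,0.32,0,0,0],[0,0,0,0,0]]]'
python3 -m crank '[[[0,0,0.5,0,0],[0,0,0.5,0,0],[0,0,0.3,0,0],[0,0,0,0,0],[0,0,0,0,0],[0,0,0,0,0]]]'
python3 - <<'E'
from h import *
s=robot.get_state();print(s["joint_positions"].round(2),s["moment"].round(3))
im=snapshot("scene");cv2.imwrite("pics/s5.png",im[:,:,::-1]);S=cam("scene")
g=s["ee_pos"]+[0,0,.0187]
a=cv2.imread("pics/scene0.png")
d=(cv2.absdiff(a,im[:,:,::-1]).max(2)>45).astype(np.uint8)
for n,p in dict(label=[.643,-.165,.048],win=g+[.004,0,-.1167]).items(): print(n,proj(S,p))
# small box region must look unchanged
u,v=proj(S,[.68,.18,.03]).astype(int);print("small box changed px",d[v-20:v+20,u-15:u+15].sum())
E
```

```text
t: 12.52
ee_pos: [0.5716, 0.0112, 0.2563]
tcp_rot: [-0.0, 1.0, 0.001, 0.0]
ft_force: [0.3, 0.6, -2.2]
opening: 0.386
gripper_force: 45.0
t: 13.18
ee_pos: [0.5714, -0.1681, 0.2562]
tcp_rot: [0.001, 1.0, -0.002, 0.0]
ft_force: [0.3, 0.1, -2.3]
opening: 0.383
gripper_force: 45.0
t: 13.68
ee_pos: [0.5727, -0.1645, 0.2178]
tcp_rot: [-0.0, 1.0, 0.001, 0.001]
ft_force: [0.0, -0.5, -1.9]
opening: 0.388
gripper_force: 45.0
[-0.16  0.36  0.48  1.76 -0.19  1.07 -1.18] [-0.065  0.106  0.049]
label [359.76401136 231.8186936 ]
win [348.02649878 226.6774715 ]
small box changed px 0
```

```bash
python3 -m crank '[[[0,0,0,0,0],[0,0,0,0,0],[0,0,0,0,0],[0,0,0,0,0],[0,0,0,0,0],[0,0,0,0,0],[0,0,0,0,0],[0,0,0,0,0]]]' >/dev/null
python3 -m crank '[[[0,0,0,0,0],[0,0,0,0,0],[0,0,0,0,0],[0,0,0,0,0],[0,0,0,0,0],[0,0,0,0,0],[0,0,0,0,0],[0,0,0,0,0]]]'
python3 - <<'E'
from h import *
w=snapshot("wrist")[:,:,::-1];cv2.imwrite("pics/w6.png",w)
for n in("a3","wrist4"):
    t=cv2.imread(f"pics/{n}.png")[193:225,264:297]  # nose and upper head
    r=cv2.matchTemplate(w[150:270,220:340].copy(),t,cv2.TM_CCOEFF_NORMED);m=cv2.minMaxLoc(r);print(n,m[1],np.add(m[3],[220,150]))
E
```

```text
t: 15.07
ee_pos: [0.572, -0.1651, 0.2171]
tcp_rot: [-0.0, 1.0, 0.001, -0.0]
ft_force: [-0.3, 0.0, -1.9]
opening: 0.386
gripper_force: 45.0
a3 0.916580319404602 [264 193]
wrist4 0.9691080451011658 [264 193]
```

The scanner hasn't shifted in the grip: its nose sits at the same wrist-image pixels as before the moves. I'll hand in.

```bash
python3 -c "
from bench import robot;print(robot.sign_off())"
```

```text
the job is handed in; nothing more can be done
None
```

I handed the job in at about 15 s: the scanner held on the small box's label for about 2 s, then on the larger carton's label, where it stays aimed about 45° off square from about 10 cm; the aim is calculated from the camera images to within about 1 cm, and no judging result came back.

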